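Load a gum sample tray on the next free rails of a conditioning rack

ROBOT

A 7-joint arm with a two-finger parallel gripper is mounted at the origin on the work surface. World frame = base frame: x ahead of the robot, y to its left, z up, the work surface at z = 0. Lengths are in m, angles in rad, forces in N, time in s.
With the tool pointing down it reaches from about 0.4 to 0.875 m from the base axis. Payload 6.5 kg.
Tool frame: the origin (TCP) lies on the centre line of the jaws, within the pads' length; the fingertips stand 8 mm ahead of it and the grasp point (between the pads) lies 11 mm behind it; y points along the fingers, x is the direction in which the jaws open and shut, and the axes are right-handed (so a half turn about y gives the same grasp; the last joint's range is limited). The gripper opens to 88 mm and grips with 3 to 60 N. Pads are 18 mm wide; open, the fingers measure 123 mm over their backs; the gripper's body (75 mm by 187 mm) begins 45 mm behind the grasp point.
Start: joints at [-1.379, 0.536, -0.004, 1.538, 0.003, 1.067, -0.071], TCP at [0.166, 0.629, 0.247] pointing down, gripper open.
Joint ranges: [-2.7, 2.7], [-0.37, 2.16], [-1.27, 1.26], [0.24, 2.4], [-1.31, 4.45], [0.19, 1.91], [-2.76, 2.76]. Speed limits (rad/s): [2.39, 2.39, 3.14, 3.14, 3.14, 3.14, 3.14].

INTERFACE

Orientations are given as a unit quaternion [x, y, z, w].
In Python, from workcell import sense, capture, camera_params, workorder, finder gives the robot as it stands. The module is installed in compiled form; this text tells all that it offers.
- The arm moves only by the shell command python3 -m pendant 'ROWS'. ROWS is text: rows parted by semicolons, each of 7 numbers parted by spaces: the turn, a rotation vector about the tool's x, y, z in rad, then the shift along the tool's x, y, z in m, then the opening, from 0 (shut) to 1 (fully open). In form: ax ay az x y z jaw; .... A call has 1 to 8 rows; each row is the pose to reach, as a shift and turn from the pose commanded when the call began, along the tool's axes at that moment; what a row does not reach only later rows make up. A row lasts 1/8 s, in which the tool goes at most 62.5 mm and 10.7 degrees, less where a joint would pass 70% of its speed; a pose out of reach is approached as far as the arm can. A call with a gripper value outside its range is refused whole. The fingers move at their own pace and stop on an object; the grip force is fixed at half the most. Time passes only in rows, so rows that repeat a pose let the fingers close. It gives the time, the measured TCP pose, the force and the opening at its end, in the units of the state.
- sense(): the state, without advancing time (a new reading comes with each control period).
- capture(name): name is "scene" or "top"; returns the picture (420x560x3 uint8, blue, green, red); there is no depth.
- camera_params(name): a dict with "mtx" (3x3 intrinsics, pixels), "k1" (the pictures are not rectified: a ray, as slopes to the right and down, at radius r is drawn at 1 + k1 r^2 times it, then the intrinsics apply), "origin" and "attitude" of the camera in the world. Camera axes: x right, y up, looking along -z (the intrinsics and any distortion apply to the point x, -y, -z); pixel columns grow to the right and rows downward; lengths in m; the calibration is good to about 2 mm. A picture is of the moment at which its call begins. camera_params takes no time and is no camera call.
- workorder.hand_in(): hands the job in, once; it reports no verdict.
Trained networks look in the newest picture that a camera, given by its name, has taken for a name from the list of things; names that differ only in an ending like _2 or _b are one class to them, and where a whole thing is asked for, a point or a joint stands for the part that bears it (a point fixed in the world has none). Each returns a list of dicts, best first, with "confidence" (0 to 1); they miss things now and then, are a little off and sometimes report something else, mostly with a low value. They report only what shows in the picture. A call takes as long as a camera call. They do not tell look-alikes from the thing itself.
- finder.recognise(camera, label): "position" ([x, y, z] in m, in the coordinates of the camera as it stood for that picture, good to about 4 mm: the middle of the surface that is visible of it).
- finder.trace(camera, label): "region" (420x560 bool, what is visible of it).
- finder.mark_of(camera, label): "position" ([x, y, z] in m, in the coordinates of the camera as it stood for that picture, good to about 4 mm: a listed point, or the origin of a listed thing).
The state is a dict: "time": time; "joint_pos": joint angles; "qvel": joint speeds; "joint_efforts": joint torques, N m; "tool_pos": TCP position; "tcp_rot": TCP orientation; "ft_force": force on the tool from outside, world axes, zero at the start; "torque": the same for the moment, N m; "width": opening from 0.0 (shut) to 1.0 (fully open).
Only numpy, scipy, OpenCV 4.12 (cv2) and the standard library are available. Lean on these libraries where they do the work, as an engineer would, in place of code of your own. Each camera call takes 0.05 s, during which the arm holds its last target. There are 200 camera calls.

TASK

Load the loose tray of gum samples into the left-hand bay (as the robot faces it) of the steel rack, on the first free pair of rails directly above the tray or trays already in that bay. Carry it level, slide it gently in from the front until it meets the rear stops, without ramming or wedging it, and set its front edge down behind the small upturned lips at the rail ends, so that it lies flat and cannot slide out. Let go of it and leave the other things on the bench where they are.

Things in the scene. Friction and masses are not known exactly. Their poses are not given: they have to be found in the camera images.
- tray: loose aluminium tray with pink gum cubes stuck in it, lying on the bench: 136 long (own x), 110 wide (y), walls 22 high, 3 thick, 0.17 to 0.29 kg. Origin: centre of its underside, z up. Front and rear walls at x = -68 and +68. From mid front wall a flat-bar handle juts out 88 towards -x: 10 thick (y), 16 high, from 14 to 30 above the underside.
- tray_handle (a point): grip point on the loose tray's handle: centre of the bar, 70 out from the front wall (138 from the tray's centre), 22 above the tray's underside; axes of the tray
- rack: open steel rack fixed to the bench on screw feet: two bays side by side, bay centres 72 either side of its middle (left bay at +y), 270 wide, 268 high. Origin: bottom middle; x from its open front to its rear, z up. Each bay has five pairs of runners (rails), ledge tops 40, 85, 130, 175 and 220 above the origin: ledges 12 wide, 3 thick, with side flanges 20 high, inner faces 114 apart (2 play each side of a tray).
- low_home (a point): nominal place of the loose tray's underside centre if one_tray is in the left bay: in that bay on its second runner pair from below, 85 above the rack's origin; axes of the rack. Runners hook into long slots: the free pair really sits anywhere from 28 in front (-x) to 8 behind (+x) nominal, which is not measured; a gentle push does not shift it. Height and sides are true.
- high_home (a point): the same if three_trays is in the left bay: its fourth runner pair from below, 175 above the rack's origin. Both runners of a pair, nominally: front lip 6 high, 4 thick, rear face at x = -69.5 from this point; rigid rear stop, face at +69.5; front end at -73.5, its side flange flaring outwards over another 10. So a tray is lifted in over the lips and has 3 play between lips and stops.
- one_tray: a single tray like the loose one, fixed on the lowest runners of one bay of the rack (left or right: it changes), handle jutting out in front; with that bay's runners. Origin: on the bay's middle line, level with the rack's origin; axes of the rack
- three_trays: three trays like the loose one, fixed on the three lowest runner pairs of the other bay, handles jutting out in front; with that bay's runners. Origin: on that bay's middle line, level with the rack's origin; axes of the rack
- bottle: bystander: amber jar with a yellow cap, 60 across, 120 high; origin: centre of its underside
- dish: bystander: clear closed dish, 94 across, 22 high; origin: centre of its underside
- jar: bystander: small white jar with a red cap, 48 across, 60 high; origin: centre of its underside
Mind the look-alikes: they are no part of the job. There is more than one size of the tray; the job needs the larger.

How it is judged:
By the outcome, as a careful person would: the job done as asked, in the order asked, and still so for the second after the job is handed in, with the robot touching nothing.
It also fails if it takes over 51 s, if anything falls off the work surface, if the arm or the gripper's body presses on something with over 40 N, if the wrist force passes 120 N, or if a joint passes its speed limit or range.

## Working session

There is one attempt and no reset: what is moved stays moved. The work goes in short steps, Python scripts to look and compute and a shell command to move; the robot and the scene stay as the last step left them, time stands still between calls to the robot, and variables do not carry over. Pictures are saved under pics/ and viewed, about 8 in all and at most 12, crops included, and the job is handed in when it is done.

```bash
mkdir -p pics; cat > h.py <<'E'
import numpy as np, cv2
from scipy.spatial.transform import Rotation as R
from workcell import sense, capture, camera_params, workorder, finder
def rot(a):
    a=np.array(a,float)
    return a if a.shape==(3,3) else R.from_quat(a).as_matrix()
def w(cam,p):
    c=camera_params(cam); return rot(c["attitude"])@np.array(p)+np.array(c["origin"])
def proj(cam,P):
    c=camera_params(cam); q=(np.atleast_2d(P)-np.array(c["origin"]))@rot(c["attitude"])
    s=np.c_[q[:,0]/-q[:,2], -q[:,1]/-q[:,2]]; s=s*(1+c["k1"]*(s**2).sum(1,keepdims=True))
    m=np.array(c["mtx"]); return (np.c_[s,np.ones(len(s))]@m.T)[:,:2]
def unproj(cam,uv,z):
    c=camera_params(cam); m=np.array(c["mtx"]); uv=np.atleast_2d(np.array(uv,float))
    d=(np.c_[uv,np.ones(len(uv))]@np.linalg.inv(m).T)[:,:2]; s=d.copy()
    for _ in range(20): s=d/(1+c["k1"]*(s**2).sum(1,keepdims=True))
    r=np.c_[s[:,0],-s[:,1],-np.ones(len(s))]@rot(c["attitude"]).T; o=np.array(c["origin"])
    return o+r*((z-o[2])/r[:,2])[:,None]
def toolrel(P):
    s=sense(); return rot(s["tcp_rot"]).T@(np.array(P)-np.array(s["tool_pos"]))
E
python3 - <<'E'
from h import *
np.set_printoptions(precision=4,suppress=True)
s=sense(); print(s["tool_pos"],rot(s["tcp_rot"]),s["ft_force"],s["time"],s["width"])
for c in("scene","top"):
    cv2.imwrite(f"pics/{c}0.png",capture(c)); p=camera_params(c); print(c,p["origin"],rot(p["attitude"]).round(3).tolist(),np.array(p["mtx"]).tolist(),p["k1"])
    for l in("tray","tray_handle","rack","low_home","high_home","one_tray","three_trays"):
        for d in finder.mark_of(c,l)[:3]: print(c,l,round(d["confidence"],2),w(c,d["position"]))
print(sense()["time"])
E
```

```text
[0.1656 0.6279 0.2459] [[ 0.2549 -0.0003 -0.967 ]
 [ 0.967  -0.0017  0.2549]
 [-0.0017 -1.     -0.0001]] [-0.0932  0.1467  0.7733] 0.0 1.0035554359884857
scene [ 0.5613 -0.343   1.2788] [[0.993, 0.107, -0.042], [-0.114, 0.945, -0.307], [0.007, 0.31, 0.951]] [[475.7124317231954, 0.0, 277.5034979770603], [0.0, 475.7124317231954, 207.18144531513488], [0.0, 0.0, 1.0]] -0.037498412141988666
scene tray 0.83 [ 0.5528  0.0238 -0.002 ]
scene tray 0.73 [ 0.5814  0.2409 -0.0012]
scene tray_handle 0.76 [0.4763 0.0898 0.0202]
scene tray_handle 0.58 [0.4432 0.2682 0.0246]
scene rack 0.67 [0.581  0.2384 0.0014]
scene rack 0.56 [ 0.7738 -0.1452  0.0121]
scene one_tray 0.9 [ 0.7695 -0.208   0.0103]
scene three_trays 0.76 [ 0.7774 -0.0673  0.0132]
top [0.5362 0.0508 1.3881] [[-0.026, 0.998, -0.062], [-0.999, -0.024, 0.023], [0.022, 0.062, 0.998]] [[405.36356996444437, 0.0, 280.61947324026], [0.0, 405.36356996444437, 215.59424516848915], [0.0, 0.0, 1.0]] -0.06772473446627672
top tray 0.67 [0.5523 0.0219 0.001 ]
top tray_handle 0.85 [0.4442 0.2655 0.0228]
top tray_handle 0.66 [0.471  0.0914 0.0153]
top rack 0.63 [ 0.7721 -0.1381  0.0117]
top one_tray 0.95 [ 0.7693 -0.2102  0.0122]
top three_trays 0.92 [ 0.7758 -0.0631  0.0118]
0.8
```

View pics/scene0.png

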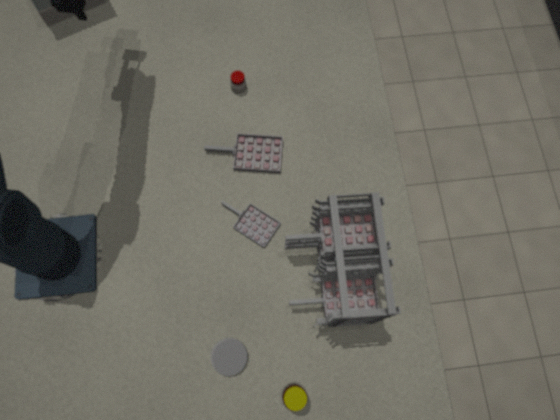

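View pics/top0.png

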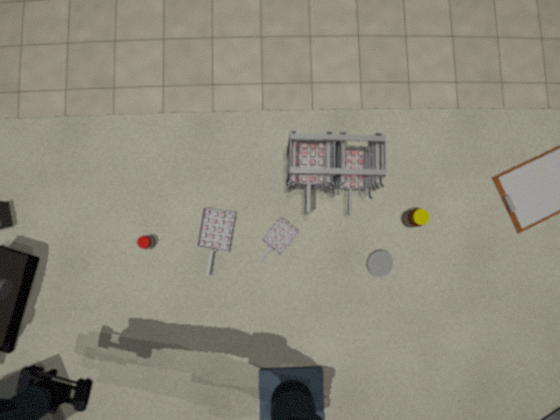

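The larger tray is near (0.58, 0.24), at scene pixel (260,153) and top pixel (217,230). The small look-alike is at scene (257,225). The rack's left (+y) bay holds three_trays, so the goal is high_home. Next I refine the tray and rack poses with an overlay.

```bash
cat > fit.py <<'E'
from h import *
from scipy.optimize import minimize
def pts(x,y,yaw,L):
    c,s=np.cos(yaw),np.sin(yaw); L=np.array(L,float)/1000
    return np.c_[x+c*L[:,0]-s*L[:,1], y+s*L[:,0]+c*L[:,1], L[:,2]]
box=[[a,b,z] for a in(-68,68) for b in(-55,55) for z in(0,22)]
han=[[a,b,z] for a in(-156,-68) for b in(-5,5) for z in(14,30)]
def sil(cam,p):
    m=np.zeros((840,1120),np.uint8)
    for L in(box,han):
        q=proj(cam,pts(*p,L))*2+.5; cv2.fillConvexPoly(m,cv2.convexHull((q*16).astype(np.int32)),1,cv2.LINE_8,4)
    return m
E
python3 - <<'E'
from fit import *
np.set_printoptions(precision=4,suppress=True)
T={}
for c in("scene","top"):
    capture(c)
    for d in finder.trace(c,"tray"):
        r=d["region"]; v,u=np.nonzero(r); P=unproj(c,[u.mean(),v.mean()],.02)[0]; print(c,d["confidence"],r.sum(),P)
        if P[1]>.15: T[c]=cv2.resize(r.astype(np.uint8),(1120,840),interpolation=cv2.INTER_NEAREST)
def cost(p,cs): return sum(1-(sil(c,p)&T[c]).sum()/(sil(c,p)|T[c]).sum() for c in cs)
for cs in [["scene"],["top"],["scene","top"]]:
    cs=[c for c in cs if c in T]
    if cs:
        r=minimize(cost,[.58,.24,-.15],args=(cs,),method="Nelder-Mead",options=dict(initial_simplex=[[.58,.24,-.15],[.59,.24,-.15],[.58,.25,-.15],[.58,.24,-.0]])); print(cs,r.x,r.fun)
p=r.x
M=[]
for c in("scene","top"):
    for l in("one_tray","three_trays","rack","high_home"):
        for d in finder.mark_of(c,l)[:2]: print(c,l,round(d["confidence"],2),w(c,d["position"]))
RK=(.773,-.137,-.05)
for c,(u,v) in {"scene":(270,170),"top":(280,115)}.items():
    im=capture(c); k=6; im=cv2.resize(im[v:v+170 if c=="scene" else v+110,u:u+140],None,fx=k if c=="top" else 4.,fy=k if c=="top" else 4.,interpolation=cv2.INTER_CUBIC); k=k if c=="top" else 4
    o=np.array([u,v])
    for yb in(-72,72):
        for zt in ([40] if yb<0 else [130]):
            L=[[-156,yb,zt+34],[-68,yb,zt+34],[-68,yb+55,zt+34],[68,yb+55,zt+34],[68,yb-55,zt+34],[-68,yb-55,zt+34],[-68,yb,zt+34]]
            q=((proj(c,pts(*RK,L))-o+.5)*k).astype(np.int32); cv2.polylines(im,[q],False,(0,255,0),1)
    L=[[-75,y,280] for y in(-135,135)]+[[75,y,280] for y in(135,-135)]
    q=((proj(c,pts(*RK,L))-o+.5)*k).astype(np.int32); cv2.polylines(im,[q],True,(255,255,0),1)
    cv2.imwrite(f"pics/rack_{c}.png",im); print(im.shape)
print(toolrel([0,0,0]),sense()["time"])
E
```

```text
scene 0.74 1250 [0.5485 0.0219 0.02  ]
scene 0.64 1963 [0.5697 0.2362 0.02  ]
top 0.68 1551 [0.5748 0.2402 0.02  ]
top 0.57 746 [0.5529 0.0245 0.02  ]
['scene'] [ 0.5783  0.2385 -0.1883] 0.048357327427094865
['top'] [ 0.5823  0.239  -0.2   ] 0.07405652929101536
['scene', 'top'] [ 0.5793  0.2392 -0.1897] 0.14224054905492278
scene one_tray 0.68 [ 0.7664 -0.2079  0.0119]
scene one_tray 0.47 [0.4465 0.2672 0.0232]
scene three_trays 0.61 [ 0.7763 -0.0658  0.0131]
scene rack 0.55 [ 0.774  -0.1413  0.0137]
top one_tray 0.95 [ 0.7726 -0.209   0.0116]
top three_trays 0.8 [ 0.7747 -0.0664  0.0063]
top rack 0.97 [ 0.7715 -0.1417  0.0142]
(680, 560, 3)
(660, 840, 3)
[-0.65    0.2467  0.    ] 1.5
```

View pics/rack_top.png

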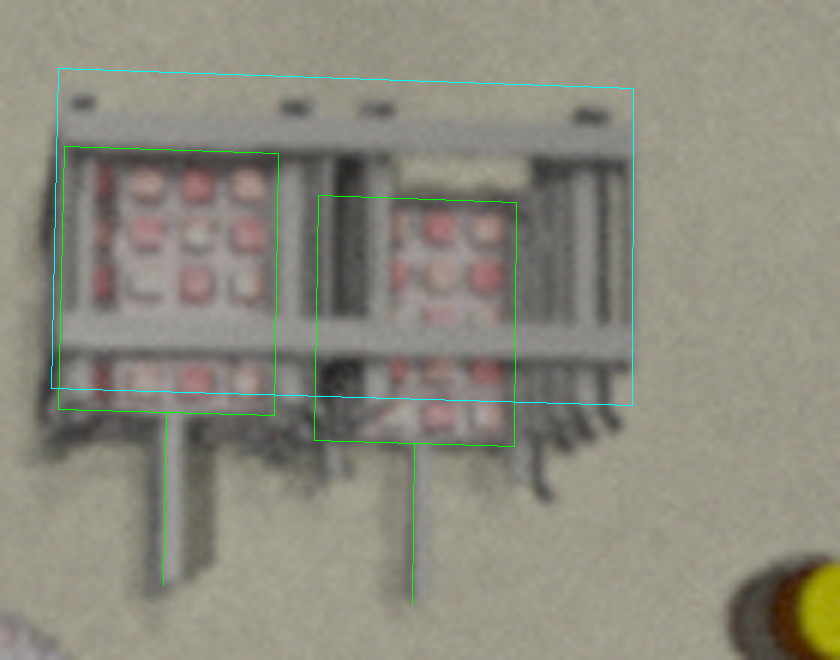

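View pics/rack_scene.png

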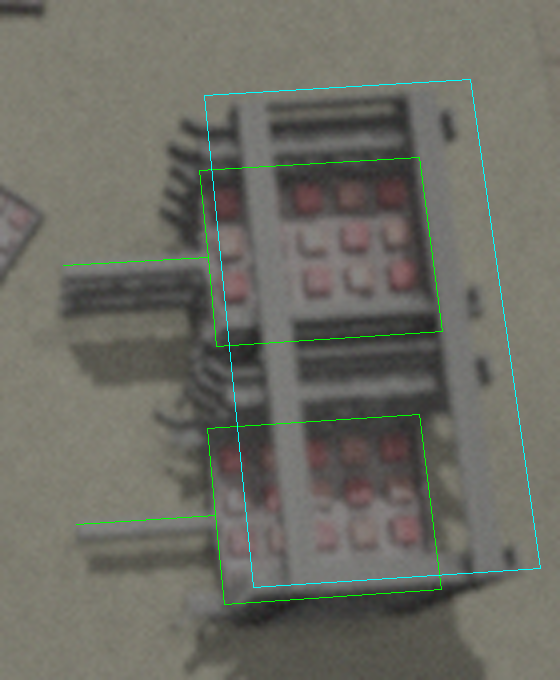

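```bash
python3 -m pendant '0 -0.02 0 -0.035 0.01 -0.047 0.6;0 -0.04 0 -0.07 0.02 -0.093 0.6;0 -0.065 0 -0.105 0.04 -0.14 0.6;0 -0.065 0 -0.14 0.06 -0.187 0.6;0 -0.065 0 -0.175 0.08 -0.234 0.6;0 -0.065 0 -0.21 0.1 -0.281 0.6;0 -0.065 0 -0.245 0.11 -0.328 0.6;0 -0.065 0 -0.2787 0.126 -0.3721 0.6'; python3 -m pendant '0 0 0 0 0 0 0.6;0 0 0 0 0 0 0.6'; python3 - <<'E'
from h import *
s=sense(); print(np.round(rot(s["tcp_rot"]),4).tolist(), toolrel([.4544,.2636,.014]),s["ft_force"])
im=capture("scene"); cv2.imwrite("pics/s2.png",cv2.resize(im[110:210,170:300],None,fx=5,fy=5,interpolation=cv2.INTER_CUBIC))
E
```

```text
time: 2.5
tool_pos: [0.4561, 0.2628, 0.1208]
tcp_rot: [0.546, 0.45, -0.449, -0.546]
ft_force: [1.3, 1.0, 0.6]
width: 0.603
time: 2.75
tool_pos: [0.4542, 0.2649, 0.1208]
tcp_rot: [-0.546, -0.45, 0.45, 0.546]
ft_force: [-0.3, 1.0, 0.6]
width: 0.598
[[0.1913, -0.0002, -0.9815], [0.9815, 0.0007, 0.1913], [0.0006, -1.0, 0.0003]] [-0.00130809  0.10683369 -0.00049364] [-0.28876138  0.96443851  0.59367353]
```

```bash
python3 -m pendant '0 0 0 -0.001 0.05 0 0.5;0 0 0 -0.001 0.085 0 0.5;0 0 0 -0.001 0.107 0 0.4;0 0 0 -0.001 0.107 0 0.4'; python3 -m pendant '0 0 0 0 0 0 0.25;0 0 0 0 0 0 0.15;0 0 0 0 0 0 0;0 0 0 0 0 0 0;0 0 0 0 0 0 0;0 0 0 0 0 0 0'; python3 - <<'E'
from h import *
s=sense(); print(s["tool_pos"],s["ft_force"],s["torque"],s["width"]*88)
E
```

```text
time: 3.3
tool_pos: [0.4524, 0.2644, 0.0128]
tcp_rot: [-0.545, -0.45, 0.451, 0.546]
ft_force: [-0.1, -0.2, 0.0]
width: 0.401
time: 4.05
tool_pos: [0.4546, 0.2638, 0.014]
tcp_rot: [-0.546, -0.45, 0.449, 0.546]
ft_force: [-0.7, 1.2, 4.0]
width: 0.109
[0.45461386 0.26379471 0.01403465] [-0.69541569  1.20916949  3.97492924] [ 0.38719806 -0.10077023  0.04850533] 9.623453498685363
```

```bash
python3 -m pendant '0 0 0 0 -0.008 0 0;0 0 0 0 -0.02 0 0;0 0 0 0 -0.04 0 0;0 0 0 0 -0.07 0 0;0 0 0 0 -0.1 0 0;0 0 0 0 -0.1 0 0;0 0 0 0 -0.1 0 0'; python3 - <<'E'
from fit import *
from scipy.optimize import least_squares
s=sense(); print(s["tool_pos"],s["ft_force"],s["torque"],s["width"]*88)
for c in("scene","top"):
    im=capture(c); P=pts(.58,.239,-.193,[[0,0,0]])[0]+[0,0,.1]; u,v=proj(c,P)[0].astype(int)
    cr=cv2.resize(im[v-45:v+45,u-60:u+50],None,fx=5,fy=5,interpolation=cv2.INTER_CUBIC)
    for L in([[a,b,22] for a,b in((-68,-55),(-68,55),(68,55),(68,-55))],):
        q=proj(c,pts(.58,.239,-.193,L)+[0,0,.1]); cv2.polylines(cr,[((q-[u-60,v-45]+.5)*5).astype(np.int32)],True,(0,255,0),1)
    cv2.imwrite(f"pics/l_{c}.png",cr)
a=cv2.imread("pics/l_scene.png");b=cv2.imread("pics/l_top.png"); cv2.imwrite("pics/lift.png",cv2.resize(np.hstack([a,b]),None,fx=.72,fy=.72))
E
```

```text
time: 4.92
tool_pos: [0.4536, 0.2626, 0.113]
tcp_rot: [-0.546, -0.449, 0.45, 0.546]
ft_force: [0.1, 0.8, -2.6]
width: 0.11
[0.45355134 0.26260019 0.11303009] [ 0.14574149  0.8111443  -2.557897  ] [0.02709001 0.14548465 0.03297339] 9.693948025115466
```

View pics/lift.png

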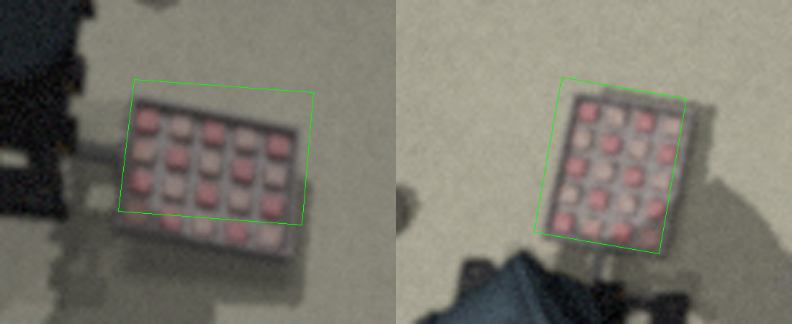

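```bash
cat > held.py <<'E'
from fit import *
# params: along(grip dist from tray centre), lat y, dz, roll, pitch(droop +), yaw rel. to tool
def tray_T(p,s):
    A=rot(s["tcp_rot"]); B=np.c_[-A[:,2],A[:,0],-A[:,1]]   # tray x=-toolz, y=toolx, z=-tooly
    g=np.array(s["tool_pos"])-A[:,1]*.011
    Rr=B@R.from_euler("zyx",[p[5],p[4],p[3]]).as_matrix()
    return Rr, g+B@[0,p[1],p[2]]-Rr@[-p[0],0,.025]
def fitheld(cams=("scene","top"),verbose=1):
    s=sense(); reg={}
    for c in cams:
        capture(c); best=None
        R0,o0=tray_T([.128,0,0,0,.08,0],s); ctr=proj(c,(o0+R0@[0,0,.015]))[0]
        for d in finder.trace(c,"tray"):
            v,u=np.nonzero(d["region"]); e=np.hypot(u.mean()-ctr[0],v.mean()-ctr[1])
            if best is None or e<best[0]: best=(e,d["region"])
        if best is None or best[0]>25: print(c,"no trace",best and best[0]); continue
        reg[c]=cv2.resize(best[1].astype(np.uint8),(1120,840),interpolation=cv2.INTER_NEAREST)
    def mask(c,p,L):
        Rr,o=tray_T(p,s); q=proj(c,o+np.array(L)/1000@Rr.T)*2+.5
        m=np.zeros((840,1120),np.uint8); cv2.fillConvexPoly(m,cv2.convexHull((q*16).astype(np.int32)),1,cv2.LINE_8,4); return m
    def cost(p):
        t=0
        for c,r in reg.items():
            b=mask(c,p,box); h=mask(c,p,[[a,y,z] for a in(-170,-68) for y in(-9,9) for z in(10,34)])&(1-b); rr=r&(1-h)
            t+=1-(b&rr).sum()/max(1,(b|rr).sum())
        return t+((p[0]-.128)/.03)**2*.02+(p[1]/.004)**2*.005+(p[2]/.005)**2*.01+(p[3]/.05)**2*.01
    x0=np.array([.128,0,0,0,.08,0]); S=np.vstack([x0]+[x0+d for d in np.diag([.006,.003,.003,.03,.08,.05])])
    r=minimize(cost,x0,method="Nelder-Mead",options=dict(initial_simplex=S,maxfev=600,xatol=1e-5,fatol=1e-5))
    Rr,o=tray_T(r.x,s)
    if verbose: print("fit",r.x.round(4),round(r.fun,3),"origin",o.round(4),"ZYX",R.from_matrix(Rr).as_euler("zyx").round(4))
    return r.x,Rr,o,s
E
python3 - <<'E'
from held import *
for c in(("scene","top"),("scene",),("top",)): fitheld(c)
print(sense()["time"])
E
```

```text
fit [ 0.1296  0.0013 -0.0038 -0.0119  0.2806 -0.0048] 0.081 origin [0.5687 0.2399 0.0596] ZYX [-0.2055  0.2797  0.0421]
fit [ 0.1268 -0.0009 -0.0007  0.0025  0.2048 -0.0356] 0.032 origin [0.5697 0.2349 0.0729] ZYX [-0.2323  0.2015  0.0414]
top no trace 67.57772122271894
fit [0.128 0.    0.    0.    0.08  0.   ] 0.0 origin [0.5773 0.239  0.0891] ZYX [-0.1933  0.0791  0.0149]
5.425
```

```bash
python3 -m pendant '-0.1 0 0 0 0 0 0;-0.2 0 0 0 0 0 0;-0.2 0 0 0 0 0 0;-0.2 0 0 0 0 0 0;-0.2 0 0 0 0 0 0;-0.2 0 0 0 0 0 0'; python3 - <<'E'
from held import *
print(np.round(rot(sense()["tcp_rot"]),3).tolist())
for c in(("scene","top"),("scene",),("top",),("scene",)): fitheld(c)
print(sense()["time"],sense()["torque"],sense()["ft_force"])
E
```

```text
time: 6.18
tool_pos: [0.4551, 0.2626, 0.1138]
tcp_rot: [0.598, 0.492, -0.402, -0.489]
ft_force: [-0.5, -1.2, -2.3]
width: 0.108
[[0.193, 0.195, -0.962], [0.981, -0.038, 0.189], [0.0, -0.98, -0.199]]
fit [ 0.1289 -0.0009 -0.0046 -0.0013  0.4427  0.0211] 0.085 origin [0.571  0.2415 0.0649] ZYX [-0.1794  0.2383  0.0469]
fit [ 1.290e-01 -7.000e-04 -2.000e-04 -9.000e-04  4.205e-01 -9.400e-03] 0.029 origin [0.5701 0.2383 0.0716] ZYX [-0.2076  0.2166  0.0422]
top no trace 68.49968336818287
fit [0.128 0.    0.    0.    0.08  0.   ] 0.0 origin [0.5799 0.2386 0.115 ] ZYX [-0.1943 -0.1177 -0.0231]
fit [ 0.1276 -0.003  -0.0008 -0.0081  0.3956  0.0025] 0.033 origin [0.5697 0.2373 0.0743] ZYX [-0.1957  0.1935  0.0304]
6.675 [0.05502933 0.46572236 0.01806435] [ 0.1826535   0.64670938 -2.46314752]
```

```bash
python3 - <<'E'
from held import *
s=sense(); out=[]
for c in("scene","top"):
    im=capture(c); _,o=tray_T([.128,0,0,0,.2,0],s); u,v=proj(c,o)[0].astype(int)
    cr=cv2.resize(im[v-45:v+45,u-55:u+55],None,fx=7,fy=7,interpolation=cv2.INTER_CUBIC)
    for p,col in(([.128,0,0,0,.4,0],(0,255,0)),([.128,0,0,0,.2,0],(0,255,255)),([.128,0,0,0,0,0],(255,0,0))):
        Rr,o=tray_T(p,s); L=np.array([(-68,-55,22),(-68,55,22),(68,55,22),(68,-55,22)])/1000
        q=proj(c,o+L@Rr.T); cv2.polylines(cr,[((q-[u-55,v-45]+.5)*7).astype(np.int32)],True,col,1)
    out.append(cr)
cv2.imwrite("pics/droop.png",cv2.resize(np.hstack(out),None,fx=.52,fy=.52,interpolation=cv2.INTER_AREA)); print(s["time"])
E
```

```text
6.675
```

View pics/droop.png

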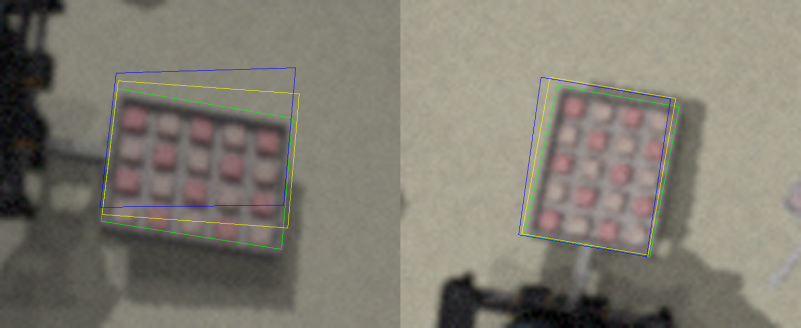

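```bash
python3 -m pendant '0 0 0 0 0.025 0.005 0;0 0 0 0 0.05 0.01 0;0 0 0 0 0.065 0.013 0;0 0 0 0 0.08 0.016 0;0 0 0 0 0.09 0.018 0;0 0 0 0 0.096 0.0195 0;0 0 0 0 0.097 0.0197 0;0 0 0 0 0.097 0.0197 0'; python3 -m pendant '0 0 0 0 0 0 0.15;0 0 0 0 0 0 0.3;0 0 0 0 0 0 0.35;0 0 0 0 0 0 0.35'; python3 - <<'E'
from held import *
s=sense(); A=rot(s["tcp_rot"]); print(A.round(3).tolist(), "gp",np.array(s["tool_pos"])-A[:,1]*.011,s["ft_force"],s["time"])
T={}
for c in("scene","top"):
    capture(c)
    for d in finder.mark_of(c,"tray")[:3]+finder.mark_of(c,"tray_handle")[:3]: print(c,round(d["confidence"],2),w(c,d["position"]).round(4))
    for d in finder.trace(c,"tray"):
        r=d["region"]; v,u=np.nonzero(r)
        if unproj(c,[u.mean(),v.mean()],.02)[0][1]>.15: T[c]=cv2.resize(r.astype(np.uint8),(1120,840),interpolation=cv2.INTER_NEAREST)
def cost(p):
    t=0
    for c in T:
        b=np.zeros((840,1120),np.uint8); h=b.copy()
        for L,m in((box,b),([[a,y,z] for a in(-170,-68) for y in(-9,9) for z in(10,34)],h)):
            cv2.fillConvexPoly(m,cv2.convexHull(((proj(c,pts(*p,L))*2+.5)*16).astype(np.int32)),1,cv2.LINE_8,4)
        r=T[c]&(1-(h&(1-b))); t+=1-(b&r).sum()/(b|r).sum()
    return t
x0=np.array([.577,.239,-.19]); r=minimize(cost,x0,method="Nelder-Mead",options=dict(initial_simplex=[x0,x0+[.01,0,0],x0+[0,.01,0],x0+[0,0,.06]])); print(list(T),r.x,r.fun)
E
```

```text
time: 7.78
tool_pos: [0.4544, 0.2633, 0.0152]
tcp_rot: [0.598, 0.492, -0.402, -0.489]
ft_force: [-1.5, 0.5, 0.3]
width: 0.109
time: 8.28
tool_pos: [0.4544, 0.2632, 0.0148]
tcp_rot: [0.598, 0.492, -0.402, -0.489]
ft_force: [-0.3, 0.1, -0.5]
width: 0.353
[[0.192, 0.195, -0.962], [0.981, -0.038, 0.188], [0.0, -0.98, -0.199]] gp [0.4522037  0.26358215 0.0255492 ] [-0.2523497   0.11553488 -0.54575187] 8.275
scene 0.8 [0.5776 0.2379 0.0008]
scene 0.73 [0.5536 0.0261 0.0011]
scene 0.22 [ 0.5974 -0.4284  0.002 ]
scene 0.73 [0.4413 0.2701 0.0239]
scene 0.6 [0.4702 0.0897 0.0153]
top 0.69 [0.5517 0.023  0.0009]
top 0.57 [0.5777 0.2391 0.0039]
top 0.76 [0.4734 0.0914 0.0176]
top 0.75 [0.4442 0.2637 0.0219]
['scene', 'top'] [ 0.57725853  0.23827593 -0.19467243] 0.08761584847499904
```

```bash
python3 -m pendant '-0.17 0 0 0 -0.012 -0.003 0.35;-0.34 0 0 0 -0.012 -0.008 0.35;-0.5 0 0 -0.001 -0.010 -0.015 0.35;-0.67 0 0 -0.001 -0.008 -0.0254 0.35;-0.67 0 0 -0.001 -0.004 -0.0254 0.35;-0.67 0 0 -0.001 0.0034 -0.0254 0.35;-0.67 0 0 -0.001 0.0034 -0.0254 0.35'; python3 - <<'E'
from h import *
s=sense(); A=rot(s["tcp_rot"]); print(A.round(3).tolist(), "gp",np.array(s["tool_pos"])-A[:,1]*.011,s["ft_force"],s["joint_pos"],s["time"])
E
```

```text
time: 9.55
tool_pos: [0.4773, 0.2443, 0.0166]
tcp_rot: [0.714, 0.543, -0.295, -0.329]
ft_force: [-0.2, -0.5, -0.6]
width: 0.347
[[0.235, 0.581, -0.779], [0.97, -0.193, 0.149], [-0.064, -0.791, -0.609]] gp [0.47092782 0.24643927 0.02531455] [-0.23310933 -0.45469744 -0.57927786] [-1.29334982  0.84909415  0.45401798  2.23752119  1.76988037  0.30805665
 -1.40903958] 9.55
```

```bash
python3 -m pendant '0 0 0 0 0 0 0.35;0 0 0 0 0 0 0.35;0 0 0 0 0 0 0.35'; python3 - <<'E'
from h import *
s=sense(); A=rot(s["tcp_rot"]); print(A.round(3).tolist(), "gp",np.array(s["tool_pos"])-A[:,1]*.011,s["ft_force"],s["joint_pos"],s["time"])
E
```

```text
time: 9.93
tool_pos: [0.4775, 0.2433, 0.0169]
tcp_rot: [0.714, 0.542, -0.296, -0.33]
ft_force: [0.5, -0.9, 0.4]
width: 0.353
[[0.237, 0.578, -0.781], [0.969, -0.194, 0.15], [-0.065, -0.792, -0.606]] gp [0.47116447 0.24540944 0.02558629] [ 0.53420548 -0.92551119  0.42283056] [-1.28903464  0.84644451  0.45275233  2.2369694   1.76050348  0.30605932
 -1.39640672] 9.925
```

```bash
cat >> h.py <<'E'
def rel(yaw,tilt,gp):
    """rotvec+shift in tool axes to bring tool to tray-yaw, tilt (tips forward), grasp point gp"""
    c,s_=np.cos(yaw),np.sin(yaw); X=np.array([-s_,c,0]); f=np.array([c,s_,0])
    Y=np.sin(tilt)*f-np.cos(tilt)*np.array([0,0,1]); Z=np.cross(X,Y); T=np.c_[X,Y,Z]
    s=sense(); A=rot(s["tcp_rot"]); rv=R.from_matrix(A.T@T).as_rotvec()
    d=A.T@(np.array(gp)+.011*Y-np.array(s["tool_pos"])); return rv.round(4),d.round(4)
def gpnow():
    s=sense(); A=rot(s["tcp_rot"]); g=np.array(s["tool_pos"])-A[:,1]*.011
    print("gp",g.round(4),"yaw",np.arctan2(-A[0,0],A[1,0]).round(4),"tilt",np.arctan2(np.hypot(A[0,1],A[1,1]),-A[2,1]).round(4),"roll",A[2,0].round(4),"F",np.round(s["ft_force"],2),"M",np.round(s["torque"],3),"w",round(s["width"]*88,1),"t",s["time"]); return g
E
cat > flat.py <<'E'
from fit import *
def flat(x0):
    T={}
    for c in("scene","top"):
        capture(c)
        for d in finder.trace(c,"tray"):
            r=d["region"]; v,u=np.nonzero(r)
            if unproj(c,[u.mean(),v.mean()],.02)[0][1]>.15: T[c]=cv2.resize(r.astype(np.uint8),(1120,840),interpolation=cv2.INTER_NEAREST)
    def cost(p):
        t=0
        for c in T:
            b=np.zeros((840,1120),np.uint8); h=b.copy()
            for L,m in((box,b),([[a,y,z] for a in(-170,-68) for y in(-9,9) for z in(10,34)],h)):
                cv2.fillConvexPoly(m,cv2.convexHull(((proj(c,pts(*p,L))*2+.5)*16).astype(np.int32)),1,cv2.LINE_8,4)
            r=T[c]&(1-(h&(1-b))); t+=1-(b&r).sum()/(b|r).sum()
        return t
    x0=np.array(x0); r=minimize(cost,x0,method="Nelder-Mead",options=dict(initial_simplex=[x0,x0+[.01,0,0],x0+[0,.01,0],x0+[0,0,.06]])); print(list(T),r.x.round(4),r.fun); return r.x
E
python3 - <<'E'
from flat import *
gpnow(); p=flat([.577,.238,-.195]); L=pts(*p,[[-100,0,0]])[0]
for z in(.045,.0235): print(rel(p[2],.35,[L[0],L[1],z]))
E
```

```text
gp [0.4712 0.2454 0.0256] yaw -0.2396 tilt 0.656 roll -0.0651 F [ 0.53 -0.93  0.42] M [ 0.166  0.538 -0.013] w 31.1 t 9.925
['scene', 'top'] [ 0.5786  0.2358 -0.1377] 0.08535961547648174
(array([ 0.2997, -0.0576, -0.1063]), array([ 0.0057, -0.0119, -0.0149]))
(array([ 0.2997, -0.0576, -0.1063]), array([ 0.0071,  0.0052, -0.0019]))
```

```bash
python3 -m pendant '0.1 -0.02 -0.035 0.002 -0.004 -0.005 0.4;0.2 -0.04 -0.07 0.004 -0.008 -0.01 0.4;0.3 -0.058 -0.106 0.0057 -0.0119 -0.0149 0.4;0.3 -0.058 -0.106 0.0057 -0.0119 -0.0149 0.4;0.3 -0.058 -0.106 0.0057 -0.0119 -0.0149 0.4'; python3 - <<'E'
from flat import *
gpnow(); p=flat([.5786,.2358,-.138]); L=pts(*p,[[-100,0,0]])[0]
print(sense()["joint_pos"]); print(rel(p[2],.35,[L[0],L[1],.0235]))
E
```

```text
time: 10.75
tool_pos: [0.4842, 0.2484, 0.0355]
tcp_rot: [0.618, 0.538, -0.376, -0.433]
ft_force: [-0.2, -0.5, -0.3]
width: 0.402
gp [0.4805 0.2489 0.0458] yaw -0.1391 tilt 0.3498 roll 0.0007 F [-0.23 -0.52 -0.28] M [ 0.019  0.29  -0.015] w 35.3 t 10.75
['scene', 'top'] [ 0.5785  0.236  -0.1535] 0.07583945192534847
[-0.78100483  0.64172517  0.08362349  2.15210066  1.07581848  0.24245162
 -0.32475199]
(array([-0.    ,  0.0152,  0.0045]), array([0.0019, 0.02  , 0.0071]))
```

```bash
python3 -m pendant '0 0.01 0.003 0.0015 0.01 0.0035 0.4;0 0.01 0.003 0.0015 0.02 0.0071 0.4;0 0.01 0.003 0.0015 0.02 0.0071 0.25;0 0.01 0.003 0.0015 0.02 0.0071 0;0 0.01 0.003 0.0015 0.02 0.0071 0;0 0.01 0.003 0.0015 0.02 0.0071 0;0 0.01 0.003 0.0015 0.02 0.0071 0;0 0.01 0.003 0.0015 0.02 0.0071 0'; python3 - <<'E'
from flat import *
g=gpnow(); p=flat([.5786,.2358,-.15])
print(rel(p[2],.35,g+[0,0,.03]))
E
```

```text
time: 11.95
tool_pos: [0.4833, 0.251, 0.0134]
tcp_rot: [0.62, 0.535, -0.375, -0.434]
ft_force: [-2.5, 1.5, 3.8]
width: 0.111
gp [0.4795 0.2515 0.0237] yaw -0.1468 tilt 0.3498 roll 0.0001 F [-2.47  1.53  3.8 ] M [0.104 0.419 0.093] w 9.7 t 11.95
['scene', 'top'] [ 0.5789  0.2357 -0.1419] 0.09678924456306037
(array([-0.0002, -0.0045, -0.0017]), array([ 0.    , -0.0282, -0.0103]))
```

```bash
python3 -m pendant '0 0 0 0 -0.001 -0.0004 0;0 0 0 0 -0.003 -0.0011 0;0 0 0 0 -0.006 -0.0022 0;0 0 0 0 -0.010 -0.0036 0;0 0 0 0 -0.014 -0.0051 0;0 0 0 0 -0.018 -0.0066 0;0 0 0 0 -0.021 -0.0077 0;0 0 0 0 -0.023 -0.0084 0'; python3 - <<'E'
from held import *
gpnow()
for c in(("scene",),("scene","top")): fitheld(c)
gpnow()
E
```

```text
time: 13.15
tool_pos: [0.4833, 0.2507, 0.0379]
tcp_rot: [0.62, 0.535, -0.375, -0.434]
ft_force: [0.9, -0.6, -2.4]
width: 0.114
gp [0.4796 0.2513 0.0483] yaw -0.1472 tilt 0.3499 roll -0.0003 F [ 0.92 -0.59 -2.37] M [ 0.056  0.621 -0.025] w 10.1 t 13.15
fit [ 0.0975 -0.0036 -0.0014 -0.0237  0.2867 -0.0012] 0.081 origin [0.5771 0.2318 0.0281] ZYX [-0.1568 -0.059  -0.0321]
fit [ 0.1008 -0.0032  0.0016  0.0269  0.3911  0.0049] 0.11 origin [0.5775 0.2357 0.0206] ZYX [-0.1331  0.0373  0.0305]
gp [0.4795 0.2513 0.0479] yaw -0.1469 tilt 0.3497 roll -0.0006 F [-0.8  -0.72 -2.1 ] M [0.112 0.663 0.007] w 9.7 t 13.45
```

```bash
python3 -m pendant '0 0 0 0 -0.003 -0.0011 0;0 0 0 0 -0.008 -0.0029 0;0 0 0 0 -0.016 -0.0058 0;0 0 0 0 -0.026 -0.0095 0;0 0 0 0 -0.038 -0.0139 0;0 0 0 0 -0.052 -0.019 0;0 0 0 0 -0.067 -0.0245 0;0 0 0 0 -0.082 -0.030 0';python3 -m pendant '0 0 0 0 -0.015 -0.0055 0;0 0 0 0 -0.030 -0.011 0;0 0 0 0 -0.045 -0.0164 0;0 0 0 0 -0.060 -0.0219 0;0 0 0 0 -0.074 -0.027 0;0 0 0 0 -0.084 -0.0307 0;0 0 0 0 -0.092 -0.0336 0;0 0 0 0 -0.095 -0.0347 0'; python3 - <<'E'
from held import *
g=gpnow(); print(sense()["joint_pos"])
for c in(("scene",),("scene","top")): fitheld(c)
print(rel(-.05,.35,[.486,-.0525,.235])); print(rel(-.10,.35,[.486,.1,.235]))
E
```

```text
time: 14.45
tool_pos: [0.4833, 0.2504, 0.1261]
tcp_rot: [0.621, 0.535, -0.375, -0.434]
ft_force: [-0.4, -0.3, -3.7]
width: 0.113
time: 15.45
tool_pos: [0.4835, 0.2508, 0.2265]
tcp_rot: [0.62, 0.535, -0.375, -0.434]
ft_force: [0.1, -1.1, -2.1]
width: 0.108
gp [0.4797 0.2514 0.2369] yaw -0.1471 tilt 0.35 roll -0.0003 F [ 0.09 -1.12 -2.09] M [ 0.121  0.643 -0.003] w 9.5 t 15.45
[-0.45176078  0.28857853 -0.30842398  2.04602386  0.5886259   0.67717368
  0.24700808]
fit [ 0.0996 -0.0017  0.0005 -0.0029  0.3652  0.0096] 0.04 origin [0.5776 0.2359 0.2108] ZYX [-0.1385  0.0155 -0.0008]
fit [ 0.1008 -0.002   0.0011 -0.0044  0.3901  0.0214] 0.085 origin [0.5779 0.2366 0.2085] ZYX [-0.1273  0.0406  0.0014]
(array([-0.001 , -0.0907, -0.0343]), array([-0.2991,  0.0186, -0.0474]))
(array([-0.0009, -0.0437, -0.0171]), array([-0.1484,  0.0108, -0.0265]))
```

```bash
python3 -m pendant '0 -0.002 0 -0.006 0 -0.001 0;0 -0.006 -0.002 -0.02 0.001 -0.003 0;0 -0.012 -0.004 -0.04 0.002 -0.006 0;0 -0.018 -0.007 -0.062 0.004 -0.01 0;0 -0.025 -0.01 -0.084 0.005 -0.014 0;0 -0.031 -0.012 -0.106 0.007 -0.018 0;0 -0.037 -0.015 -0.127 0.009 -0.022 0;0 -0.044 -0.017 -0.148 0.0108 -0.0265 0'; python3 - <<'E'
from h import *
gpnow(); print(sense()["joint_pos"]); print(rel(-.05,.35,[.486,-.0525,.235]))
E
```

```text
time: 16.75
tool_pos: [0.4896, 0.098, 0.225]
tcp_rot: [0.608, 0.549, -0.385, -0.425]
ft_force: [-0.1, 1.1, -1.2]
width: 0.112
gp [0.4858 0.0984 0.2353] yaw -0.1007 tilt 0.3496 roll -0.0005 F [-0.06  1.08 -1.24] M [ 0.121  0.62  -0.002] w 9.9 t 16.75
[-0.14228607  0.17913643 -0.27472288  2.19383258  0.45416898  0.50930477
  0.69570445]
(array([-0.0004, -0.0475, -0.0179]), array([-0.15  ,  0.0056, -0.0143]))
```

```bash
python3 -m pendant '0 -0.005 -0.002 -0.014 0.001 -0.001 0;0 -0.012 -0.005 -0.036 0.002 -0.003 0;0 -0.02 -0.008 -0.06 0.003 -0.006 0;0 -0.027 -0.01 -0.084 0.004 -0.008 0;0 -0.034 -0.013 -0.107 0.0045 -0.01 0;0 -0.04 -0.015 -0.127 0.005 -0.012 0;0 -0.045 -0.017 -0.142 0.0055 -0.014 0;0 -0.0475 -0.018 -0.15 0.0056 -0.0143 0'; python3 - <<'E'
from held import *
gpnow(); print(sense()["joint_pos"])
for c in(("scene",),("scene","top"),("scene","top")): p,Rr,o,s=fitheld(c)
out=[]
RK=(.7725,-.139,-.05)
for c,(u,v) in {"scene":(205,190),"top":(275,120)}.items():
    im=capture(c); k=5; cr=cv2.resize(im[v:v+120,u:u+150],None,fx=k,fy=k,interpolation=cv2.INTER_CUBIC)
    D=lambda P,col:cv2.polylines(cr,[((proj(c,P)-[u,v]+.5)*k).astype(np.int32)],False,col,1)
    D(o+np.array([(-156,0,30),(-68,0,30),(-68,-55,22),(68,-55,22),(68,55,22),(-68,55,22),(-68,0,22)])/1000@Rr.T,(0,255,0))
    D(pts(*RK,[(-156,72,172),(-68,72,172),(-68,17,164),(68,17,164),(68,127,164),(-68,127,164),(-68,72,164)]),(255,255,0))
    for yy in(15,129): D(pts(*RK,[(-73.5,yy,207),(73.5,yy,207)]),(0,255,255))
    out.append(cr)
cv2.imwrite("pics/pre_s.png",out[0]);cv2.imwrite("pics/pre_t.png",out[1])
print(sense()["time"])
E
```

```text
time: 17.75
tool_pos: [0.4894, -0.0529, 0.2246]
tcp_rot: [0.594, 0.564, -0.395, -0.416]
ft_force: [-0.6, 0.0, -1.8]
width: 0.109
gp [ 0.4857 -0.0527  0.2349] yaw -0.0513 tilt 0.3492 roll -0.0 F [-0.56  0.01 -1.84] M [0.095 0.684 0.015] w 9.6 t 17.75
[ 0.25982064  0.1571677  -0.27449459  2.22213211  0.14996152  0.42308265
  1.38948091]
fit [ 0.1051 -0.0024  0.0013  0.0081  0.549   0.0401] 0.051 origin [ 0.5831 -0.0552  0.1908] ZYX [-0.0094  0.1992  0.0173]
fit [ 1.017e-01  3.000e-04  1.500e-03  2.490e-02  4.204e-01 -1.420e-02] 0.083 origin [ 0.5847 -0.0572  0.2041] ZYX [-0.0578  0.0702  0.0266]
fit [ 0.1021 -0.0014  0.0008  0.0191  0.4116 -0.0006] 0.072 origin [ 0.5863 -0.0554  0.2045] ZYX [-0.0428  0.061   0.0214]
18.35
```

View pics/pre_t.png

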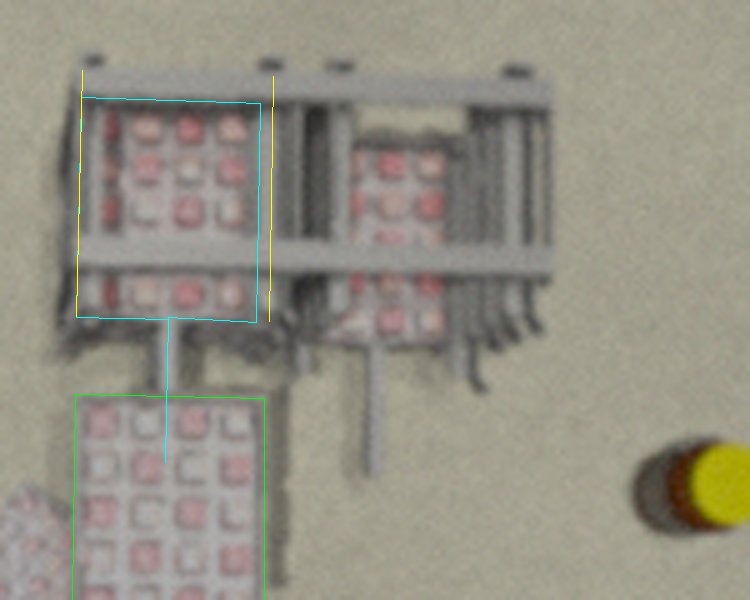

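View pics/pre_s.png

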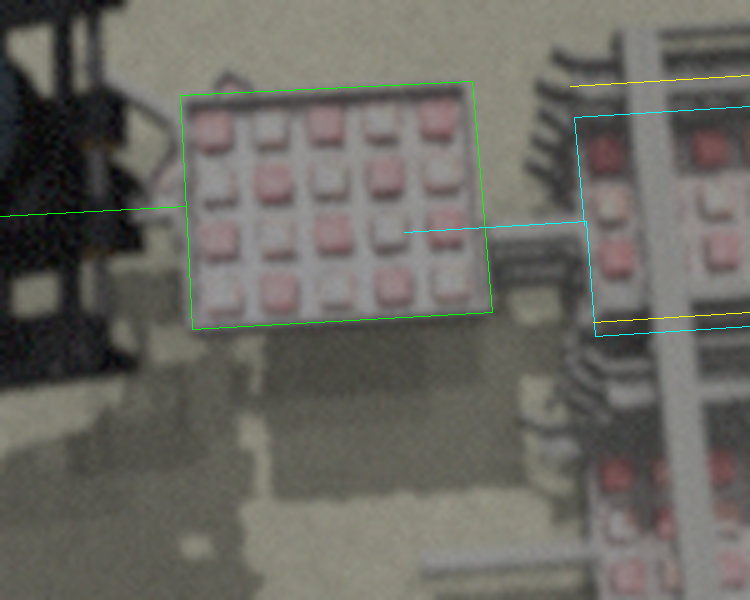

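```bash
python3 -m pendant '-0.01 0 0 0 0 0 0;-0.025 0 0 0 0 0 0;-0.04 0 0 0 0 0 0;-0.05 0 0 0 0 0 0;-0.05 0 0 0 0 0 0'; cat > prof.py <<'E'
from held import *
from scipy.ndimage import map_coordinates
d=np.arange(-12,12.1,.5)
def prof(g,c,f):  # f(delta)-> Nx3 points
    out=[]
    for e in d:
        q=proj(c,f(e)); out.append(map_coordinates(g,[q[:,1],q[:,0]],order=1).mean())
    return np.array(out)
E
python3 - <<'E'
from prof import *
gpnow()
F=[]
for c in(("scene","top"),("scene","top"),("scene",)): F.append(fitheld(c))
p=np.mean([f[0] for f in F[:2]],0); s=sense(); Rr,o=tray_T(p,s); print(p.round(4),o.round(4),R.from_matrix(Rr).as_euler("zyx").round(3))
RK=(.7725,-.139,-.05)
for c in("scene","top"):
    g=sum(cv2.cvtColor(capture(c),cv2.COLOR_BGR2GRAY).astype(float) for _ in range(2))/2
    h=prof(g,c,lambda e:pts(*RK,[(x,72+e,172) for x in np.linspace(-100,-78,15)])); print(c,"handle3",h.round(0).astype(int).tolist())
    for y in(-55,55):
        h=prof(g,c,lambda e:o+np.array([(x,y+e,22) for x in np.linspace(-60,60,50)])/1000@Rr.T); print(c,"held",y,h.round(0).astype(int).tolist())
E
```

```text
time: 18.98
tool_pos: [0.4901, -0.0506, 0.2246]
tcp_rot: [0.603, 0.575, -0.381, -0.401]
ft_force: [0.1, -0.2, -1.5]
width: 0.109
gp [ 0.4858 -0.0504  0.2347] yaw -0.049 tilt 0.3997 roll 0.0009 F [ 0.08 -0.16 -1.49] M [ 0.066  0.708 -0.031] w 9.6 t 18.975
fit [ 0.1037 -0.0015  0.006   0.0274  0.4252 -0.0095] 0.099 origin [ 0.5863 -0.056   0.2126] ZYX [-0.0478  0.0243  0.0271]
fit [ 0.103  -0.0015  0.0055  0.0026  0.4162  0.0025] 0.094 origin [ 0.5865 -0.0563  0.2133] ZYX [-0.0455  0.016   0.0043]
fit [ 0.0997 -0.0028  0.0009  0.0254  0.322  -0.0156] 0.05 origin [ 0.5868 -0.0583  0.2185] ZYX [-0.055  -0.0789  0.0214]
[ 0.1033 -0.0015  0.0057  0.015   0.4207 -0.0035] [ 0.5865 -0.0561  0.2129] [-0.047  0.02   0.016]
scene handle3 [84, 84, 84, 84, 85, 86, 87, 91, 95, 99, 103, 108, 112, 116, 120, 124, 127, 129, 130, 132, 133, 133, 133, 133, 132, 132, 130, 128, 126, 124, 122, 120, 118, 115, 113, 111, 109, 108, 107, 106, 106, 105, 105, 105, 105, 106, 106, 106, 106]
scene held -55 [83, 83, 83, 83, 83, 82, 82, 82, 81, 80, 79, 77, 76, 74, 73, 72, 71, 72, 73, 76, 80, 85, 90, 96, 102, 107, 112, 1
[... 421 characters left out ...]
 123, 127, 132, 136, 140, 144, 148, 150, 152, 153, 155, 156, 157, 156, 154, 151, 149, 147, 145, 141, 136, 131, 126, 121, 116, 113, 110, 108, 105, 102, 100, 99, 99, 100, 100, 101, 101]
top held -55 [133, 129, 126, 123, 121, 118, 116, 114, 113, 113, 113, 112, 112, 113, 114, 116, 117, 119, 121, 123, 124, 126, 128, 129, 130, 131, 130, 129, 129, 128, 127, 126, 126, 127, 127, 128, 130, 133, 136, 139, 143, 146, 148, 150, 153, 155, 157, 158, 159]
top held 55 [158, 157, 156, 155, 154, 152, 150, 148, 145, 143, 141, 140, 139, 139, 138, 138, 138, 138, 138, 139, 140, 141, 141, 140, 140, 139, 138, 138, 138, 138, 138, 138, 138, 139, 140, 140, 141, 142, 143, 143, 144, 144, 144, 144, 144, 144, 145, 145, 145]
```

```bash
python3 -m pendant '0 0 0 -0.0005 0.002 0.001 0;0 0 0 -0.001 0.005 0.002 0;0 0 0 -0.0017 0.008 0.0033 0;0 0 0 -0.0022 0.0105 0.0043 0;0 0 0 -0.0022 0.0111 0.0046 0;0 0 0 -0.0022 0.0111 0.0046 0'; python3 -m pendant '0 0 0 0 0.001 -0.002 0;0 0 0 0 0.003 -0.006 0;0 0 0 0 0.005 -0.011 0;0 0 0 0 0.007 -0.016 0;0 0 0 0 0.009 -0.021 0;0 0 0 0 0.011 -0.026 0;0 0 0 0 0.0128 -0.0303 0;0 0 0 0 0.014 -0.0332 0'; python3 - <<'E'
from h import *
gpnow()
E
```

```text
time: 20.42
tool_pos: [0.4903, -0.0528, 0.2126]
tcp_rot: [0.603, 0.575, -0.381, -0.401]
ft_force: [0.0, -0.2, -1.5]
width: 0.112
time: 21.42
tool_pos: [0.5266, -0.0546, 0.2127]
tcp_rot: [0.603, 0.575, -0.381, -0.401]
ft_force: [0.5, -0.1, -1.8]
width: 0.109
gp [ 0.5223 -0.0544  0.2228] yaw -0.0491 tilt 0.3998 roll 0.0011 F [ 0.49 -0.07 -1.81] M [ 0.086  0.733 -0.042] w 9.6 t 21.425
```

```bash
python3 - <<'E'
from prof import *
for c in(("scene","top"),): p,Rr,o,s=fitheld(c)
out=[]
RK=(.7725,-.1397,-.048)
for c,(u,v) in {"scene":(300,180),"top":(280,165)}.items():
    im=capture(c); k=8; cr=cv2.resize(im[v:v+72,u:u+50],None,fx=k,fy=k,interpolation=cv2.INTER_CUBIC)
    D=lambda P,col:cv2.polylines(cr,[((proj(c,P)-[u,v]+.5)*k).astype(np.int32)],False,col,1)
    D(o+np.array([(-68,-55,22),(68,-55,22),(68,55,22),(-68,55,22)])/1000@Rr.T,(0,255,0))
    for yy in(15,129): D(pts(*RK,[(-73.5,yy,207),(73.5,yy,207)]),(0,255,255)); 
    out.append(cv2.convertScaleAbs(cr,alpha=1.3))
cv2.imwrite("pics/ins1.png",np.hstack(out))
E
```

```text
fit [ 1.02e-01 -1.40e-03  2.00e-04  1.30e-02  3.91e-01  5.00e-04] 0.092 origin [ 0.6243 -0.0599  0.1989] ZYX [-0.0436 -0.0093  0.0127]
```

View pics/ins1.png

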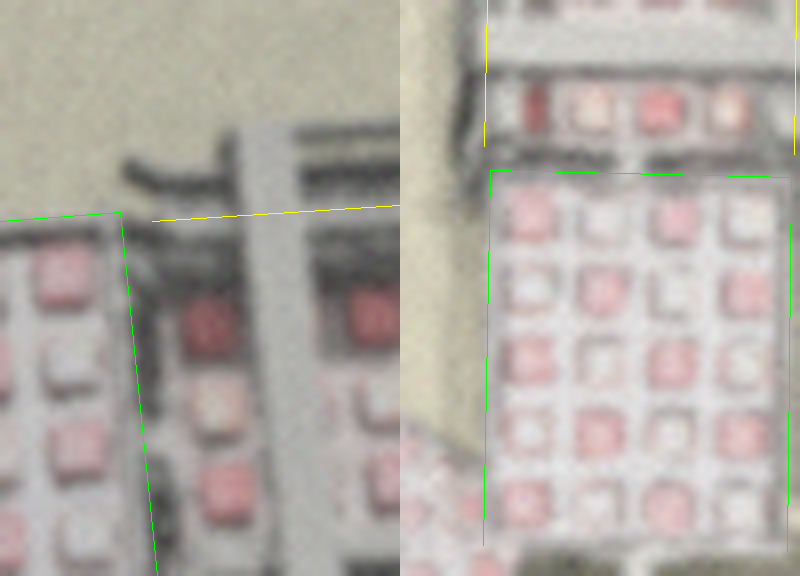

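```bash
python3 -m pendant '0 0 0 -0.0005 0.001 -0.002 0;0 0 0 -0.0005 0.0025 -0.006 0;0 0 0 -0.0005 0.0043 -0.010 0;0 0 0 -0.0005 0.006 -0.014 0;0 0 0 -0.0005 0.0077 -0.018 0;0 0 0 -0.0005 0.0093 -0.022 0'; python3 - <<'E'
from h import *
gpnow()
E
python3 -m pendant '0 0 0 0 0.001 -0.002 0;0 0 0 0 0.0025 -0.006 0;0 0 0 0 0.0043 -0.010 0;0 0 0 0 0.006 -0.014 0;0 0 0 0 0.0077 -0.018 0;0 0 0 0 0.0093 -0.022 0'; python3 - <<'E'
from held import *
gpnow()
fitheld(); fitheld(("scene",))
E
```

```text
time: 22.48
tool_pos: [0.5504, -0.0562, 0.2126]
tcp_rot: [0.603, 0.575, -0.381, -0.401]
ft_force: [0.1, -0.2, -1.2]
width: 0.11
gp [ 0.5462 -0.056   0.2228] yaw -0.049 tilt 0.3997 roll 0.0011 F [ 0.11 -0.21 -1.22] M [ 0.04   0.715 -0.004] w 9.7 t 22.475
time: 23.22
tool_pos: [0.5743, -0.0574, 0.2127]
tcp_rot: [0.603, 0.575, -0.381, -0.401]
ft_force: [-0.6, 0.9, -1.9]
width: 0.108
gp [ 0.57   -0.0572  0.2228] yaw -0.0491 tilt 0.3998 roll 0.001 F [-0.65  0.92 -1.89] M [ 0.053  0.72  -0.018] w 9.5 t 23.225
fit [ 0.0977 -0.0013  0.0032 -0.0087  0.4894  0.0093] 0.256 origin [ 0.6636 -0.0628  0.1921] ZYX [-0.0434  0.0898 -0.0023]
fit [ 9.880e-02 -1.000e-04 -4.100e-03 -1.640e-02  5.986e-01  5.110e-02] 0.122 origin [ 0.6631 -0.0581  0.1749] ZYX [-0.0054  0.1994 -0.0028]
```

```bash
python3 -m pendant '0 0 0 0 0.001 -0.002 0;0 0 0 0 0.0025 -0.006 0;0 0 0 0 0.005 -0.012 0;0 0 0 0 0.0077 -0.018 0;0 0 0 0 0.010 -0.024 0;0 0 0 0 0.012 -0.028 0;0 0 0 0 0.0133 -0.031 0;0 0 0 0 0.0137 -0.032 0'; python3 - <<'E'
from h import *
gpnow()
E
python3 -m pendant '0 0 0 0 0.001 -0.002 0;0 0 0 0 0.0025 -0.006 0;0 0 0 0 0.005 -0.012 0;0 0 0 0 0.0077 -0.018 0;0 0 0 0 0.010 -0.024 0;0 0 0 0 0.012 -0.028 0;0 0 0 0 0.0128 -0.030 0'; python3 - <<'E'
from h import *
gpnow()
E
```

```text
time: 24.52
tool_pos: [0.6089, -0.0591, 0.2125]
tcp_rot: [0.603, 0.575, -0.381, -0.401]
ft_force: [-0.5, 0.2, -2.1]
width: 0.107
gp [ 0.6046 -0.0589  0.2226] yaw -0.0491 tilt 0.3998 roll 0.001 F [-0.5   0.24 -2.14] M [ 0.049  0.752 -0.02 ] w 9.4 t 24.525
time: 25.4
tool_pos: [0.6416, -0.0607, 0.2123]
tcp_rot: [0.603, 0.575, -0.381, -0.401]
ft_force: [-0.1, 1.5, -2.3]
width: 0.111
gp [ 0.6373 -0.0605  0.2225] yaw -0.049 tilt 0.3997 roll 0.0011 F [-0.1   1.46 -2.3 ] M [ 0.041  0.742 -0.006] w 9.8 t 25.4
```

```bash
python3 -m pendant '0 0 0 0 0.0008 -0.002 0;0 0 0 0 0.0016 -0.0037 0;0 0 0 0 0.0023 -0.0055 0;0 0 0 0 0.0031 -0.0073 0' | grep -v rot; python3 -m pendant '0 0 0 0 0.0008 -0.002 0;0 0 0 0 0.0016 -0.0037 0;0 0 0 0 0.0023 -0.0055 0' | grep -v rot
```

```text
time: 25.9
tool_pos: [0.6494, -0.0611, 0.2125]
ft_force: [-0.5, 0.2, -2.8]
width: 0.112
time: 26.28
tool_pos: [0.6553, -0.0614, 0.2124]
ft_force: [-0.0, -0.4, -1.7]
width: 0.109
```

```bash
python3 -m pendant '0 0 0 0 0.0008 -0.002 0;0 0 0 0 0.0016 -0.0037 0;0 0 0 0 0.0023 -0.0055 0' | grep -v rot
```

```text
time: 26.65
tool_pos: [0.6613, -0.0617, 0.2124]
ft_force: [0.5, -0.2, -1.5]
width: 0.109
```

```bash
python3 -m pendant '0 0 0 0 0.0008 -0.002 0;0 0 0 0 0.0016 -0.0037 0;0 0 0 0 0.0023 -0.0055 0' | grep -v rot
```

```text
time: 27.02
tool_pos: [0.6672, -0.062, 0.2124]
ft_force: [-0.3, -0.7, -2.0]
width: 0.108
```

```bash
python3 -m pendant '0 0 0 0 0.0008 -0.002 0;0 0 0 0 0.0016 -0.0037 0;0 0 0 0 0.0023 -0.0055 0' | grep -v rot
```

```text
time: 27.4
tool_pos: [0.6732, -0.0623, 0.2125]
ft_force: [-0.3, 0.2, -1.5]
width: 0.109
```

```bash
python3 -m pendant '0 0 0 0 0.0008 -0.002 0;0 0 0 0 0.0016 -0.0037 0;0 0 0 0 0.0023 -0.0055 0' | grep -v rot
```

```text
time: 27.78
tool_pos: [0.6769, -0.0628, 0.211]
ft_force: [-10.4, 0.1, -0.1]
width: 0.107
```

```bash
python3 -m pendant '0 0 0 0 -0.0008 0.0016 0;0 0 0 0 -0.0013 0.0031 0;0 0 0 0 -0.0013 0.0031 0' | grep -v rot; python3 -m pendant '0 0 0 0 0.0018 0.0008 0;0 0 0 0 0.0037 0.0016 0;0 0 0 0 0.0055 0.0023 0;0 0 0 0 0.0074 0.0031 0' | grep -v rot; python3 - <<'E'
from h import *
gpnow()
E
```

```text
time: 28.15
tool_pos: [0.676, -0.0624, 0.2128]
ft_force: [0.0, 0.5, -1.9]
width: 0.111
time: 28.65
tool_pos: [0.6757, -0.0624, 0.2043]
ft_force: [-0.0, -0.7, -2.2]
width: 0.108
gp [ 0.6714 -0.0622  0.2144] yaw -0.049 tilt 0.3997 roll 0.001 F [-0.03 -0.71 -2.2 ] M [ 0.028  0.711 -0.077] w 9.5 t 28.65
```

```bash
python3 -m pendant '0 0 0 0 0.0009 0.0004 0;0 0 0 0 0.0018 0.0008 0' | grep -v rot; python3 -m pendant '0 0 0 0 0.0009 0.0004 0;0 0 0 0 0.0018 0.0008 0' | grep -v rot
```

```text
time: 28.9
tool_pos: [0.6757, -0.0624, 0.2025]
ft_force: [0.2, 0.0, -1.6]
width: 0.107
time: 29.15
tool_pos: [0.6756, -0.0624, 0.2005]
ft_force: [0.4, 0.2, -2.1]
width: 0.11
```

```bash
for i in 1; do python3 -m pendant '0 0 0 0 0.0009 0.0004 0' | grep -v rot; done; python3 -m pendant '0 0 0 0 0.0009 0.0004 0' | grep -v rot;python3 -m pendant '0 0 0 0 0.0009 0.0004 0' | grep -v rot
```

```text
time: 29.28
tool_pos: [0.6756, -0.0623, 0.1995]
ft_force: [0.5, -0.2, -3.3]
width: 0.11
time: 29.4
tool_pos: [0.6756, -0.0624, 0.1985]
ft_force: [-0.9, -1.1, -1.8]
width: 0.107
time: 29.52
tool_pos: [0.6756, -0.0623, 0.1977]
ft_force: [-2.7, -0.3, 1.4]
width: 0.109
```

```bash
python3 -m pendant '0 0 0 0 0.0009 0.0004 0' | grep -v rot; python3 -m pendant '0 0 0 0 0.0009 0.0004 0;0 0 0 0 0.0009 0.0004 0' | grep -v rot; python3 - <<'E'
from h import *
gpnow()
im=capture("scene");im2=capture("top")
a=cv2.resize(im[180:260,270:350],None,fx=5,fy=5,interpolation=cv2.INTER_CUBIC); b=cv2.resize(im2[125:205,270:350],None,fx=5,fy=5,interpolation=cv2.INTER_CUBIC)
cv2.imwrite("pics/low.png",cv2.convertScaleAbs(np.hstack([a,b]),alpha=1.3))
E
```

```text
time: 29.65
tool_pos: [0.676, -0.0624, 0.1973]
ft_force: [-4.6, 0.5, 4.9]
width: 0.107
time: 29.9
tool_pos: [0.6762, -0.0624, 0.197]
ft_force: [-5.6, -0.2, 6.5]
width: 0.107
gp [ 0.6719 -0.0622  0.2071] yaw -0.049 tilt 0.4021 roll 0.0009 F [-5.58 -0.15  6.51] M [0.066 0.665 0.01 ] w 9.5 t 29.9
```

View pics/low.png

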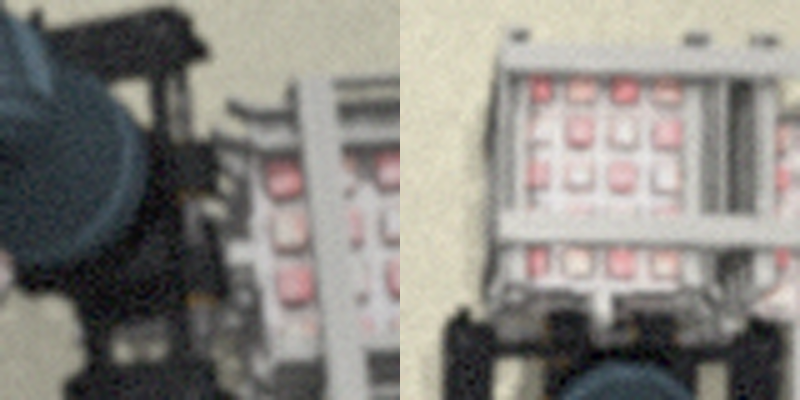

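```bash
python3 -m pendant '0 0 0 0 -0.001 -0.0002 0;0 0 0 0 -0.0025 -0.0003 0;0 0 0 0 -0.0025 -0.0003 0' | grep -v rot; python3 -m pendant '0 0 0 0 0 0 0.15;0 0 0 0 0 0 0.22;0 0 0 0 0 0 0.3;0 0 0 0 0 0 0.3' | grep -v rot; python3 - <<'E'
from h import *
gpnow()
E
```

```text
time: 30.38
tool_pos: [0.6746, -0.0623, 0.1978]
ft_force: [-1.8, -0.1, -0.2]
width: 0.112
time: 30.88
tool_pos: [0.6749, -0.0623, 0.1981]
ft_force: [0.3, 0.6, -0.4]
width: 0.302
gp [ 0.6706 -0.0621  0.2082] yaw -0.0491 tilt 0.3999 roll 0.001 F [ 0.34  0.55 -0.39] M [ 0.05   0.358 -0.032] w 26.6 t 30.875
```

```bash
python3 -m pendant '0 0 0 0 -0.01 0 0.3;0 0 0 0 -0.03 0 0.3;0 0 0 0 -0.06 0 0.3;0 0 0 0 -0.09 0.01 0.3;0 0 0 0 -0.11 0.04 0.3;0 0 0 0 -0.12 0.08 0.3;0 0 0 0 -0.13 0.12 0.3;0 0 0 0 -0.13 0.15 0.3' | grep -v rot; python3 - <<'E'
from h import *
gpnow()
im=capture("scene");im2=capture("top")
a=cv2.resize(im[180:260,270:350],None,fx=7,fy=7,interpolation=cv2.INTER_CUBIC)[:,160:]; b=cv2.resize(im2[125:215,280:338],None,fx=6.2,fy=6.2,interpolation=cv2.INTER_CUBIC)[:558]
h=min(len(a),len(b)); cv2.imwrite("pics/rel.png",cv2.convertScaleAbs(np.hstack([a[:h],b[:h]]),alpha=1.3))
for c in("scene","top"):
    for l in("tray","tray_handle"):
        for d in finder.mark_of(c,l)[:3]: print(c,l,round(d["confidence"],2),w(c,d["position"]).round(4))
E
```

```text
time: 31.88
tool_pos: [0.4847, -0.0532, 0.2607]
ft_force: [-0.2, 0.0, -0.3]
width: 0.303
gp [ 0.4804 -0.053   0.2708] yaw -0.0492 tilt 0.402 roll -0.0 F [-0.19  0.03 -0.27] M [0.008 0.399 0.005] w 26.6 t 31.875
scene tray 0.8 [ 0.5519  0.0228 -0.0009]
scene tray 0.68 [ 0.7713 -0.0658  0.1864]
scene tray_handle 0.88 [ 0.634  -0.0578  0.207 ]
scene tray_handle 0.72 [0.4706 0.0885 0.0179]
top tray 0.88 [0.5508 0.0215 0.0007]
top tray 0.66 [ 0.7706 -0.0669  0.1877]
top tray_handle 0.85 [0.4763 0.0927 0.0138]
top tray_handle 0.65 [ 0.6322 -0.0615  0.2105]
```

View pics/rel.png

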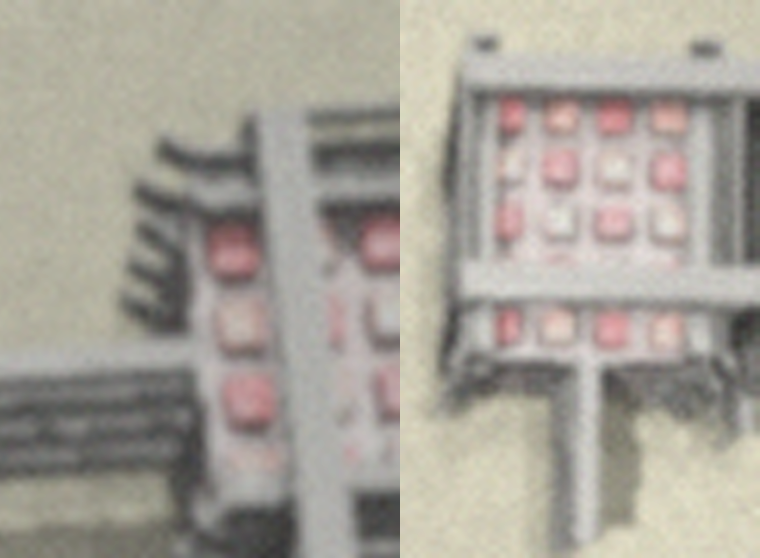

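```bash
python3 - <<'E'
from h import *
D={}
for k in range(6):
    for c in("scene","top"):
        capture(c)
        for l in("tray","tray_handle"):
            for d in finder.mark_of(c,l):
                P=w(c,d["position"])
                if P[2]>.15 and d["confidence"]>.4: D.setdefault(l,[]).append(P)
m={l:np.mean(v,0) for l,v in D.items()}
for l in D: print(l,m[l].round(4),np.std(D[l],0).round(4),len(D[l]))
print("handle-tray dz",m["tray_handle"][2]-m["tray"][2],"t",sense()["time"],sense()["ft_force"])
E
```

```text
tray [ 0.7717 -0.0674  0.1868] [0.0011 0.0013 0.0021] 12
tray_handle [ 0.6338 -0.0608  0.2081] [0.0017 0.0022 0.0007] 12
handle-tray dz 0.021304646164185592 t 33.975 [-0.20500315  0.0491614   0.18196771]
```

Twelve readings put the tray at z = 0.187, the ledge height, and the handle 21 mm above it. A flat tray would read 22 mm; one perched on the lips would read about 28 mm. I'm handing in.

```bash
python3 -c "
from workcell import workorder, sense
print(workorder.hand_in(), sense()['time'])"
```

```text
the job is handed in; nothing more can be done
the job is handed in; nothing more can be done
```

The larger gum tray is in the left bay, on the fourth pair of rails (the first free pair above the three trays), and it has been let go. I handed the job in at about 34 s; no verdict is reported.

**Moves:**
- **First grasp:** I gripped the tray by the handle, but it drooped about 0.2 rad when lifted, so I set it back down. A trial steep tilt was out of the arm's reach and nudged the tray's yaw by about 0.05 rad.
- **Second grasp:** I gripped nearer the wall with the tool tilted 0.35 rad. After that it carried within about 0.04–0.06 rad of level, and I corrected that before inserting.
- **Insertion:** It slid in with no sideways force and met the rear stops at about 10 N. I backed off slightly, lowered it onto the ledges at about 6.5 N, released it and retracted.

**Last checks:**
- **Position:** The tray reads (0.772, -0.067, 0.187), which is the ledge height. That is about 1–2 mm short of where it touched the stops, within the 3 mm play.
- **Flatness:** The handle is 21 mm above the tray's underside. A flat tray gives 22 mm, and one resting on the lips would give about 28 mm.
- **Contact:** The force on the robot is about zero.
- **Not fully confirmed:** The lips were not clearly visible in the pictures, so being seated behind them is inferred from those heights. The image fits of the tray's pitch also disagreed with one another during insertion because the rack hid part of the tray, so I ignored them there.
- **Bystanders:** I did not re-measure the bottle, dish or jar. The arm did not go near the bottle or dish, and it felt no contact on the approach past the jar.

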